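Fold down the retaining tabs round a wafer

ROBOT

A 7-joint arm with a two-finger parallel gripper is mounted at the origin on the work surface; the furniture and walls round the work are solid. World frame = base frame: x ahead of the robot, y to its left, z up, the work surface at z = 0. Lengths are in m, angles in rad, forces in N, time in s.
With the tool pointing down it reaches from about 0.425 to 0.925 m from the base axis. Payload 6.8 kg.
Tool frame: the origin (TCP) lies at the very end of the fingers, on their centre line; the grasp point (between the pads) lies 19 mm behind it; z points along the fingers, y is the line along which they close (so a half turn about z gives the same grasp; the last joint's range is limited). The gripper opens to 85 mm and grips with 20 to 120 N. Pads are 22 mm wide; open, the fingers measure 114 mm over their backs; the gripper's body (76 mm by 85 mm) begins 54 mm behind the grasp point. The pads swing forward as they close: fully open they stand 13 mm farther back than shut.
Start: joints at [-1.406, 0.477, 0.022, 1.555, -0.011, 1.109, -0.083], TCP at [0.182, 0.65, 0.231] pointing down, gripper open.
Joint ranges: [-2.96, 2.96], [-0.34, 2.1], [-1.41, 1.46], [0.24, 2.44], [-1.37, 4.51], [0.17, 1.92], [-2.96, 2.96]. Speed limits (rad/s): [2.39, 2.39, 3.14, 3.14, 3.14, 3.14, 3.14].

INTERFACE

Orientations are given as a unit quaternion [w, x, y, z].
In Python, from station import bot gives the robot as it stands.
- The arm moves only by the tool jog_arm, never from a script. Its argument "motion" is a list of rows, each a list of 7 numbers: the turn, a rotation vector about the tool's x, y, z in rad, then the shift along the tool's x, y, z in mm, then the finger opening in mm, from 0 to 85.4. A call has 1 to 10 rows; each row is the pose to reach, as a shift and turn from the pose commanded when the call began, along the tool's axes at that moment; what a row does not reach only later rows make up. A row lasts 1/8 s, in which the tool goes at most 62.5 mm and 10.7 degrees, less where a joint would pass 70% of its speed; a pose out of reach is approached as far as the arm can. A call with a gripper value outside its range is refused whole. The fingers move at their own pace and stop on an object; "grip_force" is the grip in N (left out, the last holds). Time passes only in rows, so rows that repeat a pose let the fingers close. It gives the time, the measured TCP pose, the force, the opening and the grip force at its end, in the units of the state.
- bot.get_obs(): the state, without advancing time (a new reading comes with each control period).
- bot.read_camera(name): name is "scene" or "top" or "wrist"; returns a dict with "pixels" (420x560x3 uint8, red, green, blue), "camera_matrix" (3x3 intrinsics, pixels), "T" (4x4, takes a point from camera to world coordinates); the wrist camera has in their place "tool_from_camera" (4x4, takes a point from camera to tool coordinates, whose origin is the TCP and whose axes are the flange's). Camera axes: x right, y down, z forward; pixel columns grow to the right and rows downward; lengths in m; the calibration is good to about 2 mm. The wrist camera is an equidistant fisheye: a pixel r from the principal point sees the ray r / f radians off the axis. A picture is of the moment at which its call begins: read the wrist's pose just before it. There is no depth.
- bot.hand_in(): hands the job in; it is judged then, once.
Trained networks look in a picture, given as the dict that the camera call returned (one of the last four; its "shot" number tells which), for a name from the list of things; names that differ only in an ending like _2 or _b are one class to them, and where a whole thing is asked for, a point or a joint stands for the part that bears it (a point fixed in the world has none). Each returns a list of dicts, best first, with "score" (0 to 1); they miss things now and then, are a little off and sometimes report something else, mostly with a low value. They report only what shows in the picture. A call takes as long as a camera call.
- bot.spot_in(thing, picture): "xy" ([column, row] in pixels, amid what is visible of it).
- bot.tip_of(thing, picture): "xy" ([column, row] in pixels: a listed point, or the origin of a listed thing).
The state is a dict: "t": time; "q": joint angles; "joint_vel": joint speeds; "joint_torque": joint torques, N m; "eef_pos": TCP position; "tool_rot": TCP orientation; "contact_force": force on the tool from outside, world axes, zero at the start; "torque": the same for the moment, N m; "gripper_width": opening from 0.0 (shut) to 1.0 (fully open); "grasp_force": force on a finger pad.
Only numpy, scipy, OpenCV 4.12 (cv2) and the standard library are available. Lean on these libraries where they do the work, as an engineer would, in place of code of your own. Each camera call takes 0.05 s, during which the arm holds its last target. There are 200 camera calls.

TASK

Secure the wafer on its round carrier: run your fingertips lightly round the arc of five raised black tabs, counterclockwise as seen from above, from the tab at the clockwise end to the last one, so that each in turn is folded down flat away from its hinge. Do it in one continuous stroke without lifting off between tabs, without pulling any tab up and without touching the wafer, then withdraw; leave the loose things round the carrier where they are.

Things in the scene. Friction and masses are not known exactly. Their poses are not given: they have to be found in the camera images.
- carrier: flat round aluminium wafer carrier bolted to the table, 184 mm across, 10 mm thick; origin at the centre of its underside (on the table), z up. Five black hinged tabs stand in an arc round the wafer on its +x side: tab 1 to 5 centred on a circle of 72 mm radius at -1.10, -0.55, 0, 0.55, 1.10 rad from its x axis, counterclockwise from above. On the other side are screw heads and stops up to 13.5 mm high
- wafer: the wafer, a dark disc 100 mm across and 1.5 mm thick, fixed at the carrier's centre; origin and axes as the carrier's, its face 11.5 mm above the origin
- pivot1 (a point): middle of the hinge pin of tab 1, at [20.2, -70.5, 12] mm in the carrier's frame; hinge lugs reach 13 mm above the table. The tab: black plastic, 28 mm long from the hinge, 14 wide, 3 thick, with a nib at the free end towards the wafer; folded flat it points along the circle, counterclockwise from above, its upper face 13.5 mm above the table
- pivot2 (a point): middle of the hinge pin of tab 2, at [54.1, -49.6, 12] mm in the carrier's frame; hinge lugs reach 13 mm above the table. The tab: black plastic, 28 mm long from the hinge, 14 wide, 3 thick, with a nib at the free end towards the wafer; folded flat it points along the circle, counterclockwise from above, its upper face 13.5 mm above the table
- pivot3 (a point): middle of the hinge pin of tab 3, at [72.0, -14.0, 12] mm in the carrier's frame; hinge lugs reach 13 mm above the table. The tab: black plastic, 28 mm long from the hinge, 14 wide, 3 thick, with a nib at the free end towards the wafer; folded flat it points along the circle, counterclockwise from above, its upper face 13.5 mm above the table
- pivot4 (a point): middle of the hinge pin of tab 4, at [68.7, 25.7, 12] mm in the carrier's frame; hinge lugs reach 13 mm above the table. The tab: black plastic, 28 mm long from the hinge, 14 wide, 3 thick, with a nib at the free end towards the wafer; folded flat it points along the circle, counterclockwise from above, its upper face 13.5 mm above the table
- pivot5 (a point): middle of the hinge pin of tab 5, at [45.1, 57.8, 12] mm in the carrier's frame; hinge lugs reach 13 mm above the table. The tab: black plastic, 28 mm long from the hinge, 14 wide, 3 thick, with a nib at the free end towards the wafer; folded flat it points along the circle, counterclockwise from above, its upper face 13.5 mm above the table
- tab1 (a joint): angle of tab 1, rad: 0 = folded flat, about 0.6 to 0.95 = standing up as found, the free end leaning away from the hinge; stop at 1.35. Stiff hinge (about 0.01 N m of friction, no spring), it stays where it is left
- tab2 (a joint): angle of tab 2, rad: 0 = folded flat, about 0.6 to 0.95 = standing up as found, the free end leaning away from the hinge; stop at 1.35. Stiff hinge (about 0.01 N m of friction, no spring), it stays where it is left
- tab3 (a joint): angle of tab 3, rad: 0 = folded flat, about 0.6 to 0.95 = standing up as found, the free end leaning away from the hinge; stop at 1.35. Stiff hinge (about 0.01 N m of friction, no spring), it stays where it is left
- tab4 (a joint): angle of tab 4, rad: 0 = folded flat, about 0.6 to 0.95 = standing up as found, the free end leaning away from the hinge; stop at 1.35. Stiff hinge (about 0.01 N m of friction, no spring), it stays where it is left
- tab5 (a joint): angle of tab 5, rad: 0 = folded flat, about 0.6 to 0.95 = standing up as found, the free end leaning away from the hinge; stop at 1.35. Stiff hinge (about 0.01 N m of friction, no spring), it stays where it is left
- kapton_roll: roll of film tape, 74 mm across, 19 mm high, loose on the table beside the carrier, to be left alone; origin at the centre of its underside
- ref_block: small steel reference block, 30x45x20 mm, loose on the table beside the carrier, to be left alone; origin at the centre of its underside
- tweezers_steel: steel wafer tweezers lying flat, 14x126x9 mm, loose on the table beside the carrier, to be left alone; origin at the centre of its underside

How it is judged:
By the outcome, as a careful person would: the job done as asked, in the order asked, and still so for the second after the job is handed in, with the robot touching nothing.
It also fails if it takes over 40 s, if anything falls off the work surface, if the arm or the gripper's body presses on something with over 40 N, if the wrist force passes 120 N, or if a joint passes its speed limit or range.

## Working session

There is one attempt and no reset: what is moved stays moved. The work goes in short steps, Python scripts to look and compute and a tool call to move; the robot and the scene stay as the last step left them, time stands still between calls to the robot, and variables do not carry over. Pictures are saved under pics/ and viewed, at most 10 in all, crops included, and the job is handed in when it is done.

Besides the shell and the picture viewer there is one more tool, called after "Emit:" as name(argument=value, ...), one argument or row to a line, values as JSON. jog_arm: Moves the arm, as the interface text tells. Its arguments: {"type":"object","properties":{"motion":{"type":"array"},"grip_force":{"type":"number"}},"required":["motion"]}

```bash
mkdir -p pics
cat > h.py <<'E'
from station import bot
import numpy as np, cv2
def px2w(p,c,z):
    K=np.array(c["camera_matrix"]);T=np.array(c["T"])
    d=T[:3,:3]@np.linalg.inv(K)@[p[0],p[1],1];o=T[:3,3]
    return o+d*(z-o[2])/d[2]
E
python3 - <<'E'
from h import *
o=bot.get_obs();print({k:np.round(v,3).tolist() for k,v in o.items()})
for n in("top","scene"):
    c=bot.read_camera(n);cv2.imwrite(f"pics/{n}0.png",c["pixels"][:,:,::-1])
    print(n,np.round(c["T"],3).tolist())
    for t,z in[("carrier",0),("wafer",0),("pivot1",.012),("pivot2",.012),("pivot3",.012),("pivot4",.012),("pivot5",.012),("kapton_roll",0),("ref_block",0),("tweezers_steel",0)]:
        for r in bot.tip_of(t,c)[:2 if 'pivot' not in t else 5]: print(t,round(r["score"],2),np.round(r["xy"],1),np.round(px2w(r["xy"],c,z),4)[:2])
E
```

```text
{'t': 0.0, 'q': [-1.406, 0.478, 0.022, 1.556, -0.012, 1.109, -0.083], 'joint_vel': [0.001, 0.0, -0.0, -0.0, 0.001, 0.001, 0.001], 'joint_torque': [0.0, -59.646, 1.608, -28.119, 0.012, 0.009, 0.0], 'eef_pos': [0.182, 0.649, 0.23], 'tool_rot': [-0.0, 0.136, 0.991, -0.001], 'contact_force': [-0.182, 0.32, 0.017], 'torque': [0.006, 0.049, 0.051], 'grasp_force': 0.0, 'gripper_width': 0.998}
top [[-0.026, -0.995, 0.095, 0.382], [-0.999, 0.029, 0.029, -0.028], [-0.031, -0.095, -0.995, 0.894], [0.0, 0.0, 0.0, 1.0]]
carrier 0.64 [281.9 222.7] [ 0.4306 -0.0079]
wafer 0.58 [283.1 218.1] [ 0.4402 -0.0107]
pivot1 0.96 [272.9 189.6] [0.5001 0.0088]
pivot1 0.86 [258.3 197.2] [0.4849 0.0399]
pivot1 0.68 [309.7 200. ] [ 0.4758 -0.0676]
pivot1 0.6 [294.1 185.5] [ 0.5074 -0.036 ]
pivot1 0.56 [317.7 211.6] [ 0.451  -0.0835]
pivot2 0.96 [272.9 189.6] [0.5001 0.0088]
pivot2 0.86 [258.3 197.2] [0.4849 0.0399]
pivot2 0.68 [309.7 200. ] [ 0.4758 -0.0676]
pivot2 0.6 [294.1 185.5] [ 0.5074 -0.036 ]
pivot2 0.56 [317.7 211.6] [ 0.451  -0.0835]
pivot3 0.96 [272.9 189.6] [0.5001 0.0088]
pivot3 0.86 [258.3 197.2] [
[... 1595 characters left out ...]
 [309.5 221.6] [ 0.5027 -0.0447]
pivot3 0.66 [302.6 238.4] [ 0.4486 -0.0859]
pivot4 0.85 [293.3 212.1] [0.4999 0.0088]
pivot4 0.82 [310.9 227.3] [ 0.49   -0.0641]
pivot4 0.79 [277.8 207.7] [0.4836 0.0463]
pivot4 0.7 [309.5 221.6] [ 0.5027 -0.0447]
pivot4 0.66 [302.6 238.4] [ 0.4486 -0.0859]
pivot5 0.85 [293.3 212.1] [0.4999 0.0088]
pivot5 0.82 [310.9 227.3] [ 0.49   -0.0641]
pivot5 0.79 [277.8 207.7] [0.4836 0.0463]
pivot5 0.7 [309.5 221.6] [ 0.5027 -0.0447]
pivot5 0.66 [302.6 238.4] [ 0.4486 -0.0859]
kapton_roll 0.83 [278.7 198.3] [0.5262 0.0995]
ref_block 0.69 [239.4 205. ] [0.4295 0.1291]
tweezers_steel 0.68 [310.3 230.8] [ 0.4924 -0.0602]
tweezers_steel 0.62 [296.4 263.9] [ 0.395 -0.132]
```

Run:
```python
from h import *
P=np.array([[20.2,-70.5],[54.1,-49.6],[72,-14],[68.7,25.7],[45.1,57.8]])/1e3
for W in([[.451,-.0835],[.4758,-.0676],[.5074,-.036],[.5001,.0088],[.4849,.0399]],[[.4486,-.0859],[.49,-.0641],[.5027,-.0447],[.4999,.0088],[.4836,.0463]]):
    W=np.array(W);a=P-P.mean(0);b=W-W.mean(0)
    th=np.arctan2((a[:,0]*b[:,1]-a[:,1]*b[:,0]).sum(),(a*b).sum());R=np.array([[np.cos(th),-np.sin(th)],[np.sin(th),np.cos(th)]])
    t=W.mean(0)-R@P.mean(0);print(th,t,np.round((W-P@R.T-t)*1e3,1).tolist())
a=cv2.imread("pics/top0.png")[130:280,180:380];b=cv2.imread("pics/scene0.png")[170:290,215:375]
cv2.imwrite("pics/c1.png",cv2.resize(a,(800,600),interpolation=3));cv2.imwrite("pics/c2.png",cv2.resize(b,(800,600),interpolation=3))
```

```text
-0.09431689535284643 [ 0.43300428 -0.01270588] [[4.5, 1.3], [-6.4, -0.4], [4.0, -2.6], [-3.7, 2.4], [1.6, -0.7]]
-0.06366246710652644 [ 0.43368921 -0.01451102] [[-0.8, 0.3], [5.5, 3.4], [-2.0, -11.6], [-4.0, 2.0], [1.2, 6.0]]
```

View pics/c1.png

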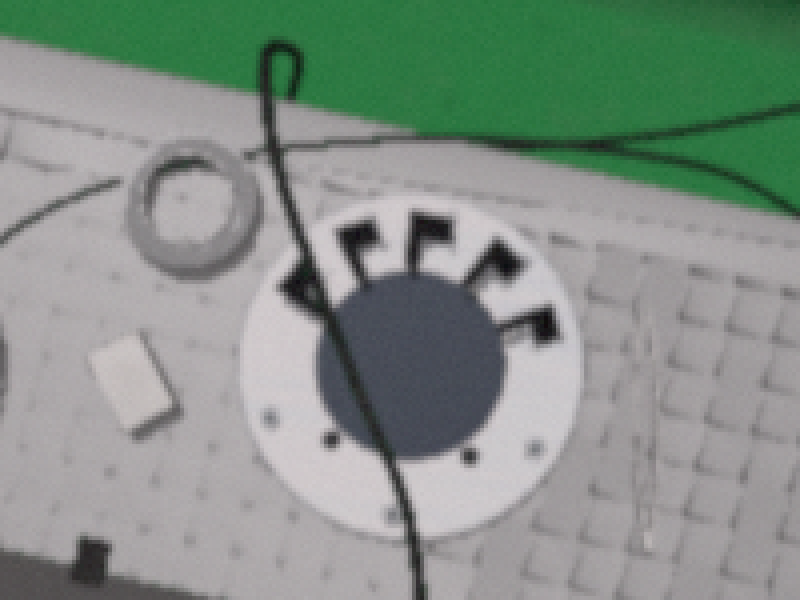

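View pics/c2.png

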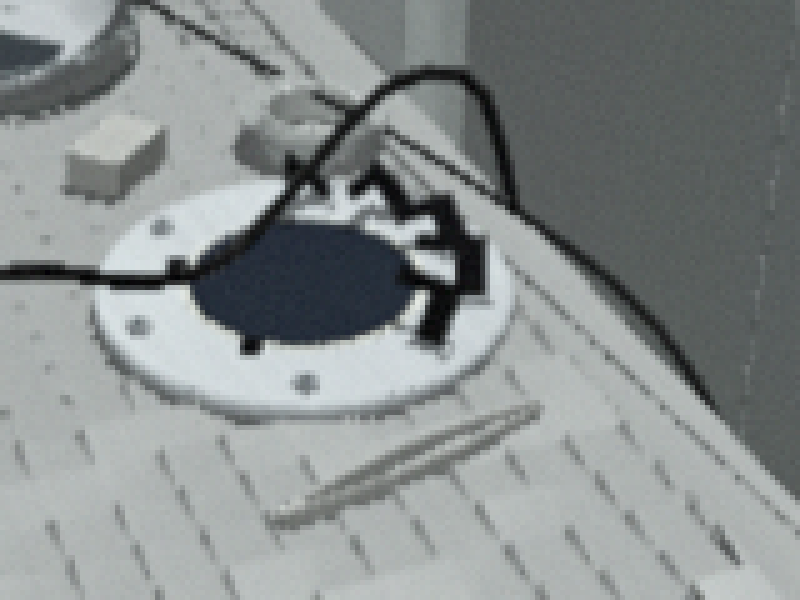

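Run:
```python
from h import *
cs={n:bot.read_camera(n) for n in("top","scene")}
Tp=np.array([(418,600),(405,500),(385,430),(345,355),(310,265),(285,190),(270,130),(265,70),(275,45),(295,55),(290,95)])/4+[180,130]
Sp=np.array([(0,270),(110,283),(190,278),(240,250),(280,205),(330,145),(385,85),(435,72),(480,90),(500,130),(513,200)])/5+[215,170]
up=lambda p:np.array([np.interp(np.linspace(0,len(p)-1,300),range(len(p)),p[:,i]) for i in(0,1)]).T
Su=up(Sp)
K=np.array(cs["scene"]["camera_matrix"]);Ti=np.linalg.inv(cs["scene"]["T"])
for p in up(Tp)[::20]:
    best=[]
    for z in np.arange(-.02,.4,.002):
        X=px2w(p,cs["top"],z);u=K@(Ti[:3,:3]@X+Ti[:3,3]);u=u[:2]/u[2]
        best.append((np.hypot(*(Su-u).T).min(),*X))
    b=sorted(best)[:4];print(np.round(p),[np.round(x,3).tolist() for x in b])
# ellipse centres
for n,c in cs.items():
    hsv=cv2.cvtColor(c["pixels"],cv2.COLOR_RGB2HSV);g=c["pixels"].astype(int)
    s=g.sum(2);m=((s<330)&(s>90)&(g[...,2]-g[...,0]>8)).astype(np.uint8)
    k,l,st,ce=cv2.connectedComponentsWithStats(cv2.morphologyEx(m,cv2.MORPH_CLOSE,np.ones((5,5))))
    for i in range(1,k):
        if st[i,4]>400:
            cn=cv2.findContours((l==i).astype(np.uint8),0,1)[0][0];h=cv2.convexHull(cn)[:,0]
            W=np.array([px2w(q,c,.0115)[:2] for q in h]);A=np.c_[2*W,np.ones(len(W))];x=np.linalg.lstsq(A,(W**2).sum(1),rcond=None)[0]
            print(n,st[i],"c",x[:2],"r",np.sqrt(x[2]+x[0]**2+x[1]**2))
```

```text
[284. 280.] [[0.385, 0.315, -0.011, 0.056], [0.692, 0.316, -0.011, 0.058], [1.153, 0.315, -0.011, 0.054], [1.543, 0.316, -0.011, 0.06]]
[282. 263.] [[0.114, 0.347, -0.007, 0.04], [0.795, 0.347, -0.007, 0.038], [0.893, 0.347, -0.008, 0.042], [1.626, 0.347, -0.007, 0.036]]
[280. 249.] [[0.264, 0.375, -0.002, 0.028], [0.814, 0.376, -0.002, 0.03], [0.851, 0.375, -0.002, 0.026], [1.596, 0.376, -0.002, 0.032]]
[276. 237.] [[0.302, 0.4, 0.004, 0.024], [0.422, 0.4, 0.004, 0.022], [0.974, 0.399, 0.004, 0.026], [1.096, 0.4, 0.004, 0.02]]
[269. 225.] [[0.192, 0.426, 0.017, 0.018], [0.413, 0.426, 0.017, 0.02], [0.629, 0.426, 0.018, 0.016], [0.912, 0.426, 0.017, 0.022]]
[263. 211.] [[0.182, 0.455, 0.029, 0.024], [0.51, 0.454, 0.029, 0.026], [0.531, 0.455, 0.03, 0.022], [0.983, 0.454, 0.029, 0.028]]
[257. 196.] [[0.105, 0.485, 0.04, 0.034], [0.479, 0.485, 0.04, 0.032], [0.51, 0.485, 0.04, 0.036], [0.955, 0.485, 0.04, 0.03]]
[253. 183.] [[0.267, 0.51, 0.047, 0.042], [0.507, 0.51, 0.047, 0.044], [0.587, 0.51, 0.048, 0.04], [0.976, 0.509, 0.047, 0.046]]
[250. 172.] [[0.314, 0.532, 0.053, 0.05], [0.37
[... 642 characters left out ...]
4], [0.185, 0.604, 0.051, 0.002], [0.213, 0.605, 0.052, -0.002], [0.228, 0.604, 0.051, 0.0]]
[253. 147.] [[0.08, 0.588, 0.047, 0.028], [0.172, 0.588, 0.047, 0.026], [0.301, 0.587, 0.047, 0.03], [0.4, 0.589, 0.047, 0.024]]
top [   82    61   478   153 26623] c [ 0.55800452 -0.0634554 ] r 0.4616235460056778
top [ 260  198   46   46 1641] c [ 0.43435152 -0.00890607] r 0.04774898566877947
top [122 208  38  35 849] c [0.43601419 0.28937622] r 0.039999178524773145
top [ 447  243   28   67 1037] c [ 0.31004711 -0.38123326] r 0.06288149139204609
scene [ 199   70   42   75 2447] c [1.09126785 0.91194296] r 0.5766074324679061
scene [253 211  45  28 845] c [ 0.4346101 -0.0092435] r 0.049564261021936715
```

```bash
cat >> h.py <<'E'
from scipy.spatial.transform import Rotation as Ro
def rot(o): q=o["tool_rot"];return Ro.from_quat([q[1],q[2],q[3],q[0]])
def down(yaw): # tool x at world yaw (deg), z down
    a=np.radians(yaw);x=np.array([np.cos(a),np.sin(a),0]);z=np.array([0,0,-1]);return Ro.from_matrix(np.c_[x,np.cross(z,x),z])
def rows(wps,g,p0,R0):
    for x,y,z,yaw in wps:
        t=(R0.inv()*down(yaw)).as_rotvec();s=R0.inv().apply(np.array([x,y,z])-p0)*1e3
        print([*np.round(t,3).tolist(),*np.round(s,1).tolist(),g])
E
python3 - <<'E'
from h import *
o=bot.get_obs();print(np.linalg.norm(o['eef_pos']))
w=np.array([[.182,.65,.23,164.4],[.30,.50,.23,145],[.42,.33,.23,125],[.49,.13,.22,112],[.49,-.02,.2,100]])
s=np.r_[0,np.cumsum(np.hypot(*np.diff(w[:,:2],axis=0).T))]
u=np.linspace(0,s[-1],19)[1:]
W=np.array([np.interp(u,s,w[:,i]) for i in range(4)]).T
rows(W,0,np.array(o['eef_pos']),rot(o))
E
```

```text
0.7135390861580182
[0.0, -0.0, 0.074, -34.3, -25.0, 1.3, 0]
[0.0, -0.0, 0.149, -68.4, -49.9, 1.3, 0]
[0.0, -0.0, 0.224, -102.5, -74.9, 1.3, 0]
[0.0, -0.0, 0.299, -136.6, -99.8, 1.3, 0]
[0.0, -0.0, 0.372, -170.1, -125.6, 1.3, 0]
[0.0, -0.0, 0.443, -202.9, -152.3, 1.3, 0]
[0.0, -0.0, 0.514, -235.6, -179.0, 1.3, 0]
[0.0, -0.0, 0.585, -268.4, -205.7, 1.3, 0]
[0.0, -0.0, 0.656, -301.2, -232.4, 1.3, 0]
[0.0, -0.0, 0.713, -329.2, -263.5, 2.4, 0]
[0.0, -0.0, 0.758, -353.4, -298.2, 4.4, 0]
[0.0, -0.0, 0.803, -377.6, -332.8, 6.4, 0]
[0.0, -0.0, 0.848, -401.8, -367.5, 8.4, 0]
[0.0, -0.0, 0.894, -426.0, -402.1, 10.4, 0]
[0.0, -0.0, 0.946, -443.1, -440.1, 14.4, 0]
[0.0, -0.0, 1.005, -454.5, -480.8, 20.0, 0]
[0.0, -0.0, 1.064, -465.9, -521.5, 25.6, 0]
[0.0, -0.0, 1.123, -477.3, -562.2, 31.3, 0]
```

Emit:
jog_arm(
  motion=[
    [0,0,0.07,-34,-25,1,0],
    [0,0,0.15,-68,-50,1,0],
    [0,0,0.22,-102,-75,1,0],
    [0,0,0.3,-137,-100,1,0],
    [0,0,0.37,-170,-126,1,0],
    [0,0,0.44,-203,-152,1,0],
    [0,0,0.51,-236,-179,1,0],
    [0,0,0.59,-268,-206,1,0],
    [0,0,0.66,-301,-232,1,0],
    [0,0,0.71,-329,-264,2,0],
  ],
  grip_force=60,
)

```text
t: 2.45
eef_pos: [0.4286, 0.3063, 0.2296]
tool_rot: [0.0, 0.473, 0.881, 0.001]
contact_force: [0.0, 0.4, 0.8]
gripper_width: 0.003
grasp_force: 0.0
```

Run:
```python
from h import *
o=bot.get_obs();print(o)
w=np.array([[*o['eef_pos'],123],[.49,.13,.22,112],[.49,-.02,.2,100]])
s=np.r_[0,np.cumsum(np.hypot(*np.diff(w[:,:2],axis=0).T))]
u=np.linspace(0,s[-1],10)[1:]
W=np.array([np.interp(u,s,w[:,i]) for i in range(4)]).T
rows(W,0,np.array(o['eef_pos']),rot(o))
```

```text
{'t': 2.45, 'q': array([-0.99237259,  0.23608104,  0.29913833,  1.92743139, -0.0825725 ,
        0.98861997, -0.06955807]), 'joint_vel': array([ 0.39416849, -0.11305972,  0.23505696,  0.18776234, -0.03161425,
       -0.0564355 ,  0.25405015]), 'joint_torque': array([-2.91947164e+00, -3.96008456e+01,  1.77076992e+00, -2.64100814e+01,
        1.10494679e-03,  1.46724782e-01, -4.06708326e-01]), 'eef_pos': array([0.42861201, 0.30627088, 0.22963405]), 'tool_rot': array([2.28530025e-04, 4.72691294e-01, 8.81227899e-01, 5.27528684e-04]), 'contact_force': array([0.0334458 , 0.35898447, 0.83293938]), 'torque': array([0.01892595, 0.01166295, 0.03828971]), 'grasp_force': 0.0, 'gripper_width': 0.0027119184556338065}
[0.001, -0.0, 0.049, -36.2, -9.3, 1.9, 0]
[0.001, -0.0, 0.087, -72.5, -18.6, 3.8, 0]
[0.001, -0.0, 0.126, -108.7, -27.9, 5.7, 0]
[0.001, -0.0, 0.164, -144.9, -37.2, 7.7, 0]
[0.001, -0.0, 0.203, -181.1, -46.6, 9.6, 0]
[0.001, -0.0, 0.255, -212.3, -67.3, 14.6, 0]
[0.001, -0.0, 0.307, -243.4, -88.0, 19.5, 0]
[0.001, -0.0, 0.359, -274.6, -108.7, 24.5, 0]
[0.001, -0.0, 0.412, -305.8, -129.4, 29.5, 0]
```

Emit:
jog_arm(
  motion=[
    [0,0,0.05,-36,-9,2,0],
    [0,0,0.09,-72,-19,4,0],
    [0,0,0.13,-109,-28,6,0],
    [0,0,0.16,-145,-37,8,0],
    [0,0,0.2,-181,-47,10,0],
    [0,0,0.25,-212,-67,15,0],
    [0,0,0.31,-243,-88,20,0],
    [0,0,0.36,-275,-109,25,0],
    [0,0,0.41,-306,-129,29,0],
    [0,0,0.41,-306,-129,29,0],
  ],
)

```text
t: 3.7
eef_pos: [0.4896, -0.022, 0.2004]
tool_rot: [0.0, 0.644, 0.765, -0.0]
contact_force: [-0.1, 0.2, 0.8]
gripper_width: 0.001
grasp_force: 0.0
```

```bash
cat >> h.py <<'E'
def wr(p,c,o,z): # wrist pixel -> world at height z
    K=np.array(c["camera_matrix"]);f=K[0,0];d=np.array([p[0]-K[0,2],(p[1]-K[1,2])*f/K[1,1]]);r=np.hypot(*d);th=r/f
    v=np.array([*(d/max(r,1e-9)*np.sin(th)),np.cos(th)])
    A=np.eye(4);A[:3,:3]=rot(o).as_matrix();A[:3,3]=o["eef_pos"];M=A@np.array(c["tool_from_camera"])
    v=M[:3,:3]@v;s=M[:3,3];return s+v*(z-s[2])/v[2]
E
python3 - <<'E'
from h import *
o=bot.get_obs();print(o["eef_pos"],o["q"])
c=bot.read_camera("wrist");cv2.imwrite("pics/w0.png",cv2.resize(c["pixels"][:,:,::-1],(800,600),interpolation=3))
print(np.round(c["tool_from_camera"],3).tolist(),c["camera_matrix"])
for r in bot.tip_of("pivot1",c): print(round(r["score"],2),np.round(r["xy"],1),np.round(wr(r["xy"],c,o,.012),4)[:2])
for t,z in(("carrier",0),("wafer",0)):
  for r in bot.tip_of(t,c)[:2]: print(t,round(r["score"],2),np.round(r["xy"],1),np.round(wr(r["xy"],c,o,z),4)[:2])
E
```

```text
[ 0.48962858 -0.02204354  0.2003748 ] [-0.55651722  0.22407148  0.55102582  2.04943095 -0.14745722  0.90561645
  0.24706246]
[[-0.001, -0.964, -0.267, 0.068], [1.0, -0.001, 0.001, 0.0], [-0.001, -0.267, 0.964, -0.143], [0.0, 0.0, 0.0, 1.0]] [[325.1922621    0.         283.23928238]
 [  0.         325.1922621  204.65237686]
 [  0.           0.           1.        ]]
0.91 [232.6 229.8] [ 0.4444 -0.0831]
0.88 [302.  156.6] [0.5043 0.008 ]
0.64 [294.7 195.7] [ 0.5042 -0.0339]
0.64 [291.2 119.8] [0.4868 0.0433]
0.59 [266.6 221.6] [ 0.4796 -0.0672]
carrier 0.72 [232.8 160.4] [ 0.433  -0.0096]
wafer 0.72 [231.8 157.1] [ 0.4314 -0.0062]
```

View pics/w0.png

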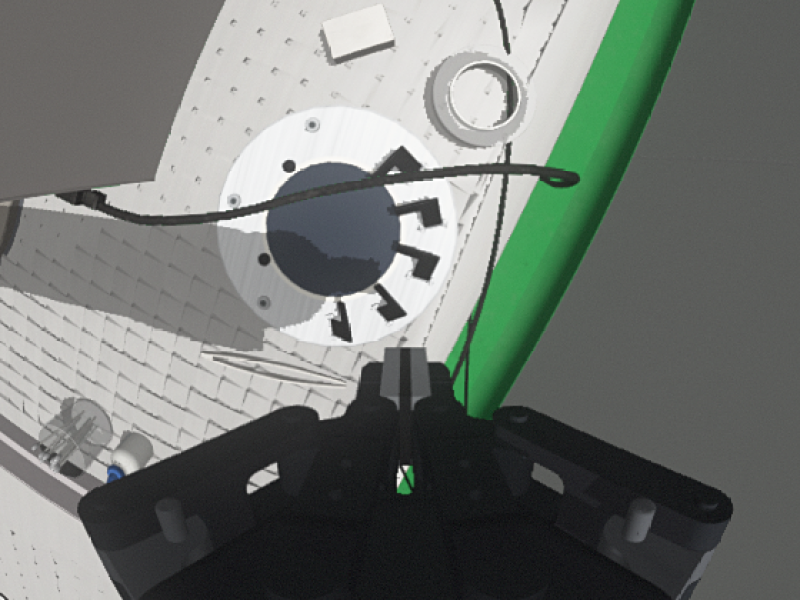

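```bash
cat >> h.py <<'E'
P=np.array([[20.2,-70.5],[54.1,-49.6],[72,-14],[68.7,25.7],[45.1,57.8]])/1e3
def fit(W,P=P):
    a=P-P.mean(0);b=W-W.mean(0)
    th=np.arctan2((a[:,0]*b[:,1]-a[:,1]*b[:,0]).sum(),(a*b).sum());R=np.array([[np.cos(th),-np.sin(th)],[np.sin(th),np.cos(th)]])
    t=W.mean(0)-R@P.mean(0);return th,t,np.round((W-P@R.T-t)*1e3,1).tolist()
E
python3 - <<'E'
from h import *
W=np.array([[.4444,-.0831],[.4796,-.0672],[.5042,-.0339],[.5043,.008],[.4868,.0433]])
print(fit(W))
th,t,_=fit(W)
o=bot.get_obs();th=-.09;t=np.array([.434,-.0095])
def arc(ph,r,z,yw): a=ph+th; return [t[0]+r*np.cos(a),t[1]+r*np.sin(a),z,yw]
rows([arc(-1.62,.073,z,98) for z in(.12,.06)],0,np.array(o['eef_pos']),rot(o))
# ellipse of carrier rim in wrist: white top at z=.01
c=bot.read_camera("wrist");g=c["pixels"].astype(int)
m=((g[...,2]-g[...,0]>5)&(g.sum(2)<330)&(g.sum(2)>90)).astype(np.uint8)
k,l,st,ce=cv2.connectedComponentsWithStats(cv2.morphologyEx(m,cv2.MORPH_CLOSE,np.ones((9,9))))
i=l[157,232];print(st[i])
h=cv2.convexHull(cv2.findContours((l==i).astype(np.uint8),0,1)[0][0])[:,0]
V=np.array([wr(q,c,o,.0115)[:2] for q in h]);x=np.linalg.lstsq(np.c_[2*V,np.ones(len(V))],(V**2).sum(1),rcond=None)[0];print(x[:2],np.sqrt(x[2]+x[0]**2+x[1]**2))
E
```

```text
(np.float64(-0.13322928126251046), array([ 0.43364529, -0.00963958]), [[0.1, -0.9], [-1.1, -1.2], [1.1, -0.8], [-0.9, 1.3], [0.8, 1.6]])
[0.0, -0.0, 0.041, -51.2, -76.8, 80.4, 0]
[0.0, -0.0, 0.041, -51.3, -76.8, 140.4, 0]
[ 186  118   93   93 6722]
[ 0.43359304 -0.00865718] 0.0491453504860675
```

Run:
```python
from h import *
o=bot.get_obs();th=-.13;t=np.array([.4336,-.0092])
a=-1.62+th;rows([[t[0]+.073*np.cos(a),t[1]+.073*np.sin(a),z,98] for z in(.12,.06)],0,np.array(o['eef_pos']),rot(o))
```

```text
[0.0, -0.0, 0.041, -49.9, -79.9, 80.3, 0]
[0.0, -0.0, 0.041, -50.0, -79.9, 140.3, 0]
```

Emit:
jog_arm(
  motion=[
    [0,0,0.02,-25,-40,30,0],
    [0,0,0.04,-50,-80,60,0],
    [0,0,0.04,-50,-80,100,0],
    [0,0,0.04,-50,-80,140,0],
    [0,0,0.04,-50,-80,140,0],
  ],
)

```text
t: 4.58
eef_pos: [0.4183, -0.0816, 0.0586]
tool_rot: [-0.002, 0.656, 0.755, -0.002]
contact_force: [-0.9, -0.4, -0.4]
gripper_width: 0.001
grasp_force: 0.0
```

Run:
```python
from h import *
o=bot.get_obs();print(o["eef_pos"],o["q"],rot(o).as_matrix().round(4).tolist(),o["contact_force"])
c=bot.read_camera("wrist");cv2.imwrite("pics/w1.png",cv2.resize(c["pixels"][:,:,::-1],(800,600),interpolation=3))
for r in bot.tip_of("pivot1",c): print(round(r["score"],2),np.round(r["xy"],1),np.round(wr(r["xy"],c,o,.012),4)[:2])
```

```text
[ 0.41828677 -0.08162239  0.05862191] [-0.35272611  0.38977039  0.476505    2.29044549 -0.34842157  0.53338331
  0.53612605] [[-0.1388, 0.9903, -0.0055], [0.9903, 0.1388, -0.0002], [0.0006, -0.0054, -1.0]] [-0.94425109 -0.37616717 -0.35575033]
0.86 [383.7 216.4] [ 0.4799 -0.0651]
0.82 [424.8  52.5] [0.4884 0.0412]
0.78 [425.3 175.7] [ 0.5022 -0.035 ]
0.75 [324.1 233.7] [ 0.444  -0.0814]
0.66 [442.5 109.9] [0.5058 0.0082]
0.29 [324.6 114.3] [ 0.4323 -0.0092]
```

View pics/w1.png

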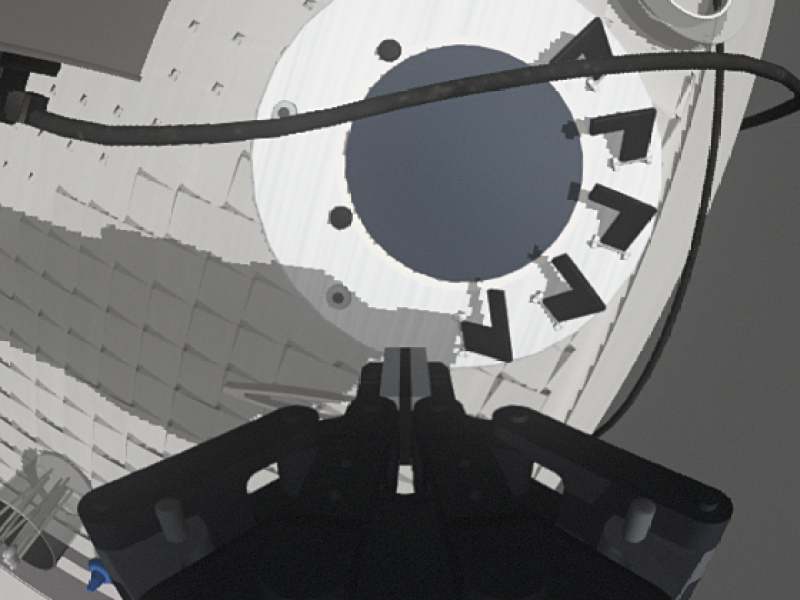

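Emit:
jog_arm(
  motion=[
    [0,0,0,0,0,20,0],
    [0,0,0,0,0,36,0],
    [0,0,0,0,0,42,0],
    [0,0,0,0,0,42,0],
    [0,0,0,0,0,42,0],
  ],
)

```text
t: 5.3
eef_pos: [0.4208, -0.0823, 0.0191]
tool_rot: [0.001, 0.657, 0.754, 0.001]
contact_force: [-0.1, 0.4, 0.4]
gripper_width: 0.002
grasp_force: 0.0
```

Run:
```python
from h import *
W=np.array([[.444,-.0814],[.4799,-.0651],[.5022,-.035],[.5058,.0082],[.4884,.0412]])
print(fit(W))
o=bot.get_obs();print(o["eef_pos"],o["contact_force"],o["joint_vel"].round(3),rot(o).as_matrix().round(4).tolist())
```

```text
(np.float64(-0.15490067562266036), array([ 0.43422418, -0.00839542]), [[0.7, -0.2], [-0.1, 0.6], [-1.0, -1.7], [-0.3, 1.8], [0.7, -0.6]])
[ 0.42080971 -0.08231414  0.01914921] [-0.0717502   0.41788049  0.38131744] [ 0.002  0.003 -0.001  0.003 -0.003 -0.004  0.002] [[-0.1377, 0.9905, 0.0016], [0.9905, 0.1377, 0.0002], [-0.0001, 0.0016, -1.0]]
```

Emit:
jog_arm(
  motion=[
    [0,0,0,0,0,3,0],
    [0,0,0,0,0,5.6,0],
    [0,0,0,0,0,5.6,0],
    [0,0,0,0,0,5.6,0],
  ],
)

```text
t: 5.8
eef_pos: [0.42, -0.0824, 0.0127]
tool_rot: [-0.0, 0.657, 0.754, -0.0]
contact_force: [0.6, 0.2, -0.4]
gripper_width: 0.002
grasp_force: 0.0
```

```bash
cat > plan.py <<'E'
from h import *
import sys
C=np.array([.434,-.0088]);N=40
def pose(i):
    u=i/N;a=-1.748+u*3.03;r=.0747-.001*u
    return np.array([*(C+r*np.array([np.cos(a),np.sin(a)])),0,]),98+u*127
for k in range(0,N,10):
    p0,y0=pose(k);print("call",k)
    rows([(*pose(i)[0],pose(i)[1]) for i in range(k+1,k+11)],0,p0,down(y0))
E
python3 plan.py
python3 - <<'E'
from h import *
o=bot.get_obs();print(o["eef_pos"],o["contact_force"],o["q"].round(2))
E
```

```text
call 0
[0.0, 0.0, -0.055, -1.5, 5.4, 0.0, 0]
[0.0, 0.0, -0.111, -2.7, 11.0, 0.0, 0]
[0.0, 0.0, -0.166, -3.3, 16.6, 0.0, 0]
[0.0, 0.0, -0.222, -3.6, 22.2, 0.0, 0]
[0.0, 0.0, -0.277, -3.5, 27.9, 0.0, 0]
[0.0, 0.0, -0.332, -2.9, 33.5, 0.0, 0]
[0.0, 0.0, -0.388, -1.9, 39.1, 0.0, 0]
[0.0, 0.0, -0.443, -0.4, 44.5, 0.0, 0]
[0.0, 0.0, -0.499, 1.4, 49.9, 0.0, 0]
[0.0, 0.0, -0.554, 3.6, 55.0, 0.0, 0]
call 10
[0.0, 0.0, -0.055, -0.4, 5.6, 0.0, 0]
[0.0, 0.0, -0.111, -0.4, 11.3, 0.0, 0]
[0.0, 0.0, -0.166, 0.1, 16.9, 0.0, 0]
[0.0, 0.0, -0.222, 1.0, 22.4, 0.0, 0]
[0.0, 0.0, -0.277, 2.2, 27.9, 0.0, 0]
[0.0, 0.0, -0.332, 4.0, 33.3, 0.0, 0]
[0.0, 0.0, -0.388, 6.1, 38.5, 0.0, 0]
[0.0, 0.0, -0.443, 8.5, 43.5, 0.0, 0]
[0.0, 0.0, -0.499, 11.4, 48.4, 0.0, 0]
[0.0, 0.0, -0.554, 14.6, 53.0, 0.0, 0]
call 20
[0.0, 0.0, -0.055, 0.7, 5.6, 0.0, 0]
[0.0, 0.0, -0.111, 1.9, 11.1, 0.0, 0]
[0.0, 0.0, -0.166, 3.5, 16.5, 0.0, 0]
[0.0, 0.0, -0.222, 5.4, 21.7, 0.0, 0]
[0.0, 0.0, -0.277, 7.8, 26.8, 0.0, 0]
[0.0, 0.0, -0.332, 10.6, 31.7, 0.0, 0]
[0.0, 0.0, -0.388, 13.7, 36.4, 0.0, 0]
[0.0, 0.0, -0.443, 17.1, 40.8, 0.0, 0]
[0.0, 0.0, -0.499, 20.9, 44.9, 0.0, 0]
[0.0, 0.0, -0.554, 24.9, 48.8, 0.0, 0]
call 30
[0.0, 0.0, -0.055, 1.8, 5.3, 0.0, 0]
[0.0, 0.0, -0.111, 4.1, 10.4, 0.0, 0]
[0.0, 0.0, -0.166, 6.7, 15.4, 0.0, 0]
[0.0, 0.0, -0.222, 9.7, 20.1, 0.0, 0]
[0.0, 0.0, -0.277, 13.0, 24.6, 0.0, 0]
[0.0, 0.0, -0.332, 16.7, 28.8, 0.0, 0]
[0.0, 0.0, -0.388, 20.7, 32.7, 0.0, 0]
[0.0, 0.0, -0.443, 24.9, 36.4, 0.0, 0]
[0.0, 0.0, -0.499, 29.4, 39.6, 0.0, 0]
[0.0, 0.0, -0.554, 34.2, 42.6, 0.0, 0]
[ 0.42000764 -0.08241045  0.01265289] [ 0.6140604   0.19104923 -0.38854294] [-0.27  0.49  0.38  2.3  -0.44  0.42  0.62]
```

Emit:
jog_arm(
  motion=[
    [0,0,0,0,0,-0.5,0],
    [0,0,0,0,0,-0.5,0],
    [0,0,0,0,0,-0.5,0],
    [0,0,0,0,0,-0.5,0],
  ],
)

```text
t: 6.3
eef_pos: [0.4201, -0.0823, 0.0132]
tool_rot: [-0.0, 0.657, 0.754, 0.0]
contact_force: [-0.5, 0.5, -0.3]
gripper_width: -0.001
grasp_force: 0.0
```

Run:
```python
from h import *
for i in range(4):
    o=bot.get_obs();print(o["t"],o["eef_pos"],o["contact_force"]);bot.read_camera("top")
```

```text
6.3 [ 0.42007575 -0.08232747  0.01320299] [-0.45728754  0.53907969 -0.34608393]
6.35 [ 0.4200922  -0.08233778  0.01319168] [-0.42367034  0.9538972   0.04418033]
6.4 [ 0.42004316 -0.08235159  0.01317265] [-0.60011655  0.14580797  0.00653664]
6.45 [ 0.42005273 -0.08235426  0.01319913] [-0.29238794  0.94991952  0.10077395]
```

Emit:
jog_arm(
  motion=[
    [0,0,-0.055,-1.5,5.4,-0.6,0],
    [0,0,-0.11,-2.7,11,-0.6,0],
    [0,0,-0.165,-3.3,16.6,-0.6,0],
    [0,0,-0.22,-3.6,22.2,-0.6,0],
    [0,0,-0.275,-3.5,27.9,-0.6,0],
    [0,0,-0.33,-2.9,33.5,-0.6,0],
  ],
)

```text
t: 7.25
eef_pos: [0.4529, -0.0811, 0.0137]
tool_rot: [-0.001, 0.523, 0.853, -0.0]
contact_force: [0.3, -0.1, 0.3]
gripper_width: -0.001
grasp_force: 0.0
```

```bash
cat > chk.py <<'E'
from h import *
o=bot.get_obs();d=o["eef_pos"][:2]-[.434,-.0088];print(o["eef_pos"],o["contact_force"],o["q"].round(2),"r",np.hypot(*d),"ang",np.arctan2(d[1],d[0]),"yaw",np.degrees(rot(o).as_euler('zyx'))[0])
E
python3 chk.py; sed -i 's/range(0,N,10)/(6,16,26,36)/;s/k+11)/min(k+11,N+1))/' plan.py; python3 plan.py
```

```text
[ 0.45289424 -0.08108836  0.01369281] [ 0.2878488  -0.14176523  0.29313842] [-0.21  0.5   0.3   2.23 -0.34  0.45  0.84] r 0.07471679227782574 ang -1.315142473474306 yaw -116.9703835299167
call 6
[0.0, 0.0, -0.055, -0.9, 5.6, 0.0, 0]
[0.0, 0.0, -0.111, -1.3, 11.2, 0.0, 0]
[0.0, 0.0, -0.166, -1.3, 16.8, 0.0, 0]
[0.0, 0.0, -0.222, -0.9, 22.5, 0.0, 0]
[0.0, 0.0, -0.277, -0.0, 28.0, 0.0, 0]
[0.0, 0.0, -0.332, 1.2, 33.5, 0.0, 0]
[0.0, 0.0, -0.388, 2.9, 38.9, 0.0, 0]
[0.0, 0.0, -0.443, 5.0, 44.1, 0.0, 0]
[0.0, 0.0, -0.499, 7.5, 49.2, 0.0, 0]
[0.0, 0.0, -0.554, 10.3, 54.1, 0.0, 0]
call 16
[0.0, 0.0, -0.055, 0.3, 5.6, 0.0, 0]
[0.0, 0.0, -0.111, 1.0, 11.2, 0.0, 0]
[0.0, 0.0, -0.166, 2.1, 16.7, 0.0, 0]
[0.0, 0.0, -0.222, 3.7, 22.1, 0.0, 0]
[0.0, 0.0, -0.277, 5.6, 27.4, 0.0, 0]
[0.0, 0.0, -0.332, 8.0, 32.5, 0.0, 0]
[0.0, 0.0, -0.388, 10.7, 37.4, 0.0, 0]
[0.0, 0.0, -0.443, 13.8, 42.1, 0.0, 0]
[0.0, 0.0, -0.499, 17.2, 46.5, 0.0, 0]
[0.0, 0.0, -0.554, 20.9, 50.7, 0.0, 0]
call 26
[0.0, 0.0, -0.055, 1.4, 5.4, 0.0, 0]
[0.0, 0.0, -0.111, 3.2, 10.7, 0.0, 0]
[0.0, 0.0, -0.166, 5.4, 15.9, 0.0, 0]
[0.0, 0.0, -0.222, 8.0, 20.8, 0.0, 0]
[0.0, 0.0, -0.277, 11.0, 25.6, 0.0, 0]
[0.0, 0.0, -0.332, 14.3, 30.1, 0.0, 0]
[0.0, 0.0, -0.388, 17.9, 34.4, 0.0, 0]
[0.0, 0.0, -0.443, 21.9, 38.3, 0.0, 0]
[0.0, 0.0, -0.499, 26.1, 42.0, 0.0, 0]
[0.0, 0.0, -0.554, 30.6, 45.3, 0.0, 0]
call 36
[0.0, 0.0, -0.055, 2.5, 5.0, 0.0, 0]
[0.0, 0.0, -0.111, 5.3, 9.8, 0.0, 0]
[0.0, 0.0, -0.166, 8.5, 14.4, 0.0, 0]
[0.0, 0.0, -0.222, 12.0, 18.7, 0.0, 0]
```

Tracking is excellent (r 74.7 mm, z 13.7 mm); continuing the stroke.

Emit:
jog_arm(
  motion=[
    [0,0,-0.055,-0.9,5.6,0,0],
    [0,0,-0.11,-1.3,11.2,0,0],
    [0,0,-0.165,-1.3,16.8,0,0],
    [0,0,-0.22,-0.9,22.5,0,0],
    [0,0,-0.275,0,28,0,0],
    [0,0,-0.33,1.2,33.5,0,0],
    [0,0,-0.39,2.9,38.9,0,0],
    [0,0,-0.44,5,44.1,0,0],
    [0,0,-0.5,7.5,49.2,0,0],
    [0,0,-0.555,10.3,54.1,0,0],
  ],
)

```text
t: 8.5
eef_pos: [0.4976, -0.0465, 0.0138]
tool_rot: [0.0, 0.269, 0.963, 0.0]
contact_force: [0.3, -0.6, -0.3]
gripper_width: -0.001
grasp_force: 0.0
```

```bash
python3 chk.py
```

```text
[ 0.49756506 -0.04653881  0.01379556] [ 0.31922429 -0.56602897 -0.30807399] [-0.17  0.53  0.17  2.13 -0.18  0.49  1.16] r 0.07392384511337492 ang -0.535777038370907 yaw -148.84152706583112
```

Emit:
jog_arm(
  motion=[
    [0,0,-0.055,0.3,5.6,0,0],
    [0,0,-0.11,1,11.2,0,0],
    [0,0,-0.165,2.1,16.7,0,0],
    [0,0,-0.22,3.7,22.1,0,0],
    [0,0,-0.275,5.6,27.4,0,0],
    [0,0,-0.33,8,32.5,0,0],
    [0,0,-0.39,10.7,37.4,0,0],
    [0,0,-0.44,13.8,42.1,0,0],
    [0,0,-0.5,17.2,46.5,0,0],
    [0,0,-0.555,20.9,50.7,0,0],
  ],
)

```text
t: 9.75
eef_pos: [0.5062, 0.0069, 0.014]
tool_rot: [0.0, -0.005, 1.0, -0.0]
contact_force: [0.0, -1.2, 0.2]
gripper_width: 0.003
grasp_force: 0.5
```

```bash
python3 chk.py
```

```text
[0.50621673 0.00690384 0.01402685] [ 0.01466025 -1.18596865  0.24887939] [-0.16  0.53  0.03  2.11 -0.03  0.5   1.47] r 0.07390443891175023 ang 0.21412082633642215 yaw 179.4252567008084
```

Emit:
jog_arm(
  motion=[
    [0,0,-0.055,1.4,5.4,0.1,0],
    [0,0,-0.11,3.2,10.7,0.2,0],
    [0,0,-0.165,5.4,15.9,0.3,0],
    [0,0,-0.22,8,20.8,0.3,0],
    [0,0,-0.275,11,25.6,0.3,0],
  ],
)

```text
t: 10.38
eef_pos: [0.4947, 0.033, 0.0136]
tool_rot: [0.0, -0.142, 0.99, -0.0]
contact_force: [0.6, -1.1, 2.8]
gripper_width: -0.003
grasp_force: 1.2
```

```bash
python3 chk.py; sed -i 's/(6,16,26,36)/(31,)/' plan.py; python3 plan.py
```

```text
[0.49466109 0.03295296 0.01358453] [ 0.58483631 -1.12661331  2.75481327] [-0.16  0.52 -0.04  2.13  0.05  0.49  1.62] r 0.07364155359121381 ang 0.6028296401538542 yaw 163.6255435484772
call 31
[0.0, 0.0, -0.055, 2.0, 5.2, 0.0, 0]
[0.0, 0.0, -0.111, 4.3, 10.3, 0.0, 0]
[0.0, 0.0, -0.166, 7.0, 15.2, 0.0, 0]
[0.0, 0.0, -0.222, 10.1, 19.9, 0.0, 0]
[0.0, 0.0, -0.277, 13.5, 24.3, 0.0, 0]
[0.0, 0.0, -0.332, 17.3, 28.5, 0.0, 0]
[0.0, 0.0, -0.388, 21.3, 32.3, 0.0, 0]
[0.0, 0.0, -0.443, 25.6, 35.8, 0.0, 0]
[0.0, 0.0, -0.499, 30.2, 39.0, 0.0, 0]
```

Emit:
jog_arm(
  motion=[
    [0,0,-0.055,2,5.2,0,0],
    [0,0,-0.11,4.3,10.3,0,0],
    [0,0,-0.165,7,15.2,0,0],
    [0,0,-0.22,10.1,19.9,0,0],
    [0,0,-0.275,13.5,24.3,0,0],
    [0,0,-0.33,17.3,28.5,0,0],
    [0,0,-0.39,21.3,32.3,0,0],
    [0,0,-0.44,25.6,35.8,0,0],
    [0,0,-0.5,30.2,39,0,0],
  ],
)

```text
t: 11.5
eef_pos: [0.4535, 0.0619, 0.0132]
tool_rot: [-0.001, -0.383, 0.924, 0.0]
contact_force: [-0.2, -0.2, 0.4]
gripper_width: 0.002
grasp_force: 0.0
```

```bash
python3 chk.py
```

```text
[0.45353068 0.06187714 0.01318424] [-0.15398345 -0.19956018  0.43646626] [-0.13  0.49 -0.17  2.21  0.18  0.46  1.91] r 0.07332601900375665 ang 1.3011879128968116 yaw 134.97314932168348
```

Emit:
jog_arm(
  motion=[
    [0,0,0,3,3,0,0],
    [0,0,0,3,3,-20,0],
    [0,0,0,3,3,-60,0],
    [0,0,0,3,3,-120,0],
    [0,0,0,3,3,-150,0],
    [0,0,0,3,3,-150,0],
    [0,0,0,3,3,-150,0],
  ],
)

```text
t: 12.38
eef_pos: [0.4494, 0.0615, 0.1625]
tool_rot: [-0.001, -0.381, 0.925, 0.0]
contact_force: [0.5, -0.1, -0.1]
gripper_width: -0.0
grasp_force: 0.0
```

```bash
python3 - <<'E'
from h import *
c=bot.read_camera("wrist");cv2.imwrite("pics/w2.png",cv2.resize(c["pixels"][:,:,::-1],(800,600),interpolation=3))
b=bot.read_camera("scene")["pixels"][170:290,215:375,::-1]
cv2.imwrite("pics/c3.png",cv2.resize(b,(800,600),interpolation=3))
E
python3 chk.py
```

```text
[0.4492969  0.06147944 0.16205445] [ 0.57635237  0.12051669 -0.26265913] [-0.06  0.22 -0.24  2.12  0.07  0.81  2.01] r 0.07192492141468212 ang 1.3564807883700214 yaw 135.1814762582394
```

View pics/w2.png

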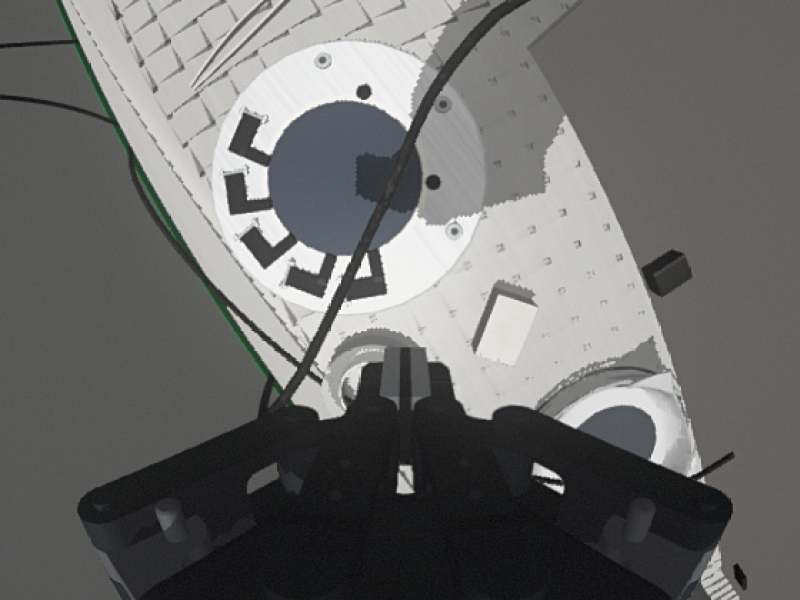

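View pics/c3.png

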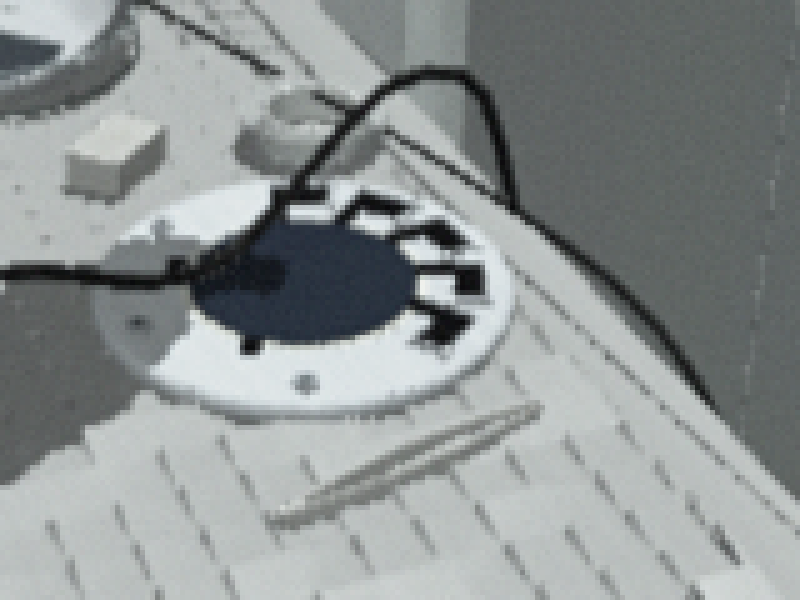

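The wrist view shows all five tabs flat with their nibs at the wafer's edge. The wafer, roll, block, tweezers and cable look unmoved, and the gripper is 160 mm up and clear of everything.

```bash
python3 -c "
from h import *
print(bot.hand_in())"
```

```text
the job is handed in; nothing more can be done
None
```

I folded all five tabs flat in one continuous counterclockwise stroke, withdrew the arm and handed the job in at about 12.5 s; the highest force I read was about 3 N, and the last pictures showed the loose things where they had been.

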